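# Find the tired return spring on the spring tester

### The arm

A 6-joint arm with a two-finger parallel gripper is mounted at the origin on the work surface. World frame = base frame: x ahead of the robot, y to its left, z up, the work surface at z = 0. Lengths are in m, angles in rad, forces in N, time in s.
With the tool pointing down it reaches from about 0.4 to 0.925 m from the base axis. Payload 3.4 kg.
Tool frame: the origin (TCP) lies on the front face of the gripper's body, between the roots of the fingers; the fingertips stand 73 mm ahead of it and the grasp point (between the pads) lies 54 mm ahead of it; z points along the fingers, y is the direction in which the jaws open and shut (so a half turn about z gives the same grasp; the last joint's range is limited). The gripper opens to 85 mm and grips with 20 to 120 N. Pads are 22 mm wide; open, the fingers measure 114 mm over their backs; the gripper's body (76 mm by 85 mm) begins 54 mm behind the grasp point. The pads swing forward as they close: fully open they stand 13 mm farther back than shut.
Start: joints at [-1.26, 0.307, 1.506, -0, 1.328, -0.073], TCP at [0.215, -0.533, 0.304] pointing down, gripper open.
Joint ranges: [-3.12, 3.12], [-1.05, 2.28], [0.14, 2.33], [-1.42, 4.57], [0.1, 2.73], [-2.68, 2.68]. Speed limits (rad/s): [2.57, 2.57, 3.14, 3.14, 3.14, 3.14].

### API

Orientations are given as a unit quaternion [w, x, y, z].
In Python, from cell import ctrl, eyes, job gives the robot as it stands. The module is installed in compiled form; this text tells all that it offers.
- The arm moves only by the tool move_arm, never from a script. Its argument "increments" is a list of rows, each a list of 7 numbers: the shift along the tool's x, y, z in mm, then the turn, a rotation vector about the tool's x, y, z in degrees, then the opening in per cent of the stroke, from 0 (shut) to 100 (fully open). A call has 1 to 8 rows; each row shifts and turns the commanded pose from where the row before left it, along the tool's axes as they then stand; what a row does not reach is not made up. A row lasts 1/12 s, in which the tool goes at most 41.7 mm and 7.16 degrees, less where a joint would pass 70% of its speed; a pose out of reach is approached as far as the arm can. A call is refused whole if a number of a shift passes 41.7 or a number of a turn 7.16, either way. A call with a gripper value outside its range is refused whole. The fingers move at their own pace and stop on an object; "force" is the grip in N (left out, the last holds). Time passes only in rows, so rows that do not move let the fingers close. It gives the time, the measured TCP pose, the force and the opening at its end, in the units of the state.
- ctrl.sense(): the state, without advancing time (a new reading comes with each control period).
- eyes.capture(name): name is "side" or "top"; returns the picture (420x560x3 uint8, red, green, blue); there is no depth.
- eyes.camera_info(name): a dict with "fovy" (degrees; the focal length in pixels is half the picture's height over the tangent of half this angle, whatever the lens; pixels are square), "cx", "cy" (the principal point, pixels), "k1" (the pictures are not rectified: a ray, as slopes to the right and down, at radius r is drawn at 1 + k1 r^2 times it, then the intrinsics apply), "origin" and "orientation" of the camera in the world. Camera axes: x right, y down, z forward; pixel columns grow to the right and rows downward; lengths in m; the calibration is good to about 2 mm. A picture is of the moment at which its call begins. camera_info takes no time and is no camera call.
- job.close_job(): hands the job in, once; it reports no verdict.
The state is a dict: "time": time; "joint_pos": joint angles; "dq": joint speeds; "effort": joint torques, N m; "eef_pos": TCP position; "eef_rot": TCP orientation; "ft_force": force on the tool from outside, world axes, zero at the start; "moment": the same for the moment, N m; "gripper_width": finger opening in m.
Only numpy, scipy, OpenCV 4.12 (cv2) and the standard library are available. Lean on these libraries where they do the work, as an engineer would, in place of code of your own. Each camera call takes 0.05 s, during which the arm holds its last target.

### The job

Going along the tester from the robot's left to its right, gently press each spring straight down until its cap is level with the top of the reference post at its right, hold it there a moment without squeezing it far past the mark, and feel how hard it pushes back: two are sound (about 12.5 N) and one is tired (about 7 N). Then move the tired spring to the wooden block, seat it upright and fully home in the recess there, and let go. The sound springs stay in the tester and everything else stays where it is.

Things in the scene. Friction and masses are not known exactly. Their poses are not given: they have to be found in the camera images.
- tester: Spring tester: dark steel plate 100 (x) x 290 (y) x 30 mm, fixed. Origin under its centre, on the bench; y along the row towards the robot's left, z up. Three round recesses (33 mm across, 10 mm deep, 85 mm apart along y) hold the springs. 42.5 mm to the right (-y) of each recess centre stands its reference post, 14 x 14 mm, flat top 85 mm above the bench.
- seat_left (a point): Centre of the floor of the left recess (robot's view), 20 mm above the bench; axes as the tester's.
- mark_left (a point): Centre of the flat top of the reference post of the left spring (the post just to the right of that spring): the loaded-length mark, 85 mm above the bench, i.e. 65 mm above the recess floor; axes as the tester's.
- seat_middle (a point): Centre of the floor of the middle recess (robot's view), 20 mm above the bench; axes as the tester's.
- mark_middle (a point): Centre of the flat top of the reference post of the middle spring (the post just to the right of that spring): the loaded-length mark, 85 mm above the bench, i.e. 65 mm above the recess floor; axes as the tester's.
- seat_right (a point): Centre of the floor of the right recess (robot's view), 20 mm above the bench; axes as the tester's.
- mark_right (a point): Centre of the flat top of the reference post of the right spring (the post just to the right of that spring): the loaded-length mark, 85 mm above the bench, i.e. 65 mm above the recess floor; axes as the tester's.
- spring_1: One of three like steel coil springs upright in the tester, in any recess; any may be the tired one. 85 mm long (tired: 0.3 mm less), 110 g: foot 30 mm across x 12 mm, lower edge bevelled; coils 24 mm across; cap 26 mm across x 16 mm. The cap goes straight down, at most 34 mm; at 20 mm it meets the mark and pushes back about 12.5 N (sound) or 7 N (tired). Origin: centre of the foot's underside, z to the cap.
- spring_1_top (a point): Centre of the flat top of spring_1's cap; 85 mm above the foot's underside when unloaded, moves with the cap.
- spring_2: One of three like steel coil springs upright in the tester, in any recess; any may be the tired one. 85 mm long (tired: 0.3 mm less), 110 g: foot 30 mm across x 12 mm, lower edge bevelled; coils 24 mm across; cap 26 mm across x 16 mm. The cap goes straight down, at most 34 mm; at 20 mm it meets the mark and pushes back about 12.5 N (sound) or 7 N (tired). Origin: centre of the foot's underside, z to the cap.
- spring_2_top (a point): Centre of the flat top of spring_2's cap; 85 mm above the foot's underside when unloaded, moves with the cap.
- spring_3: One of three like steel coil springs upright in the tester, in any recess; any may be the tired one. 85 mm long (tired: 0.3 mm less), 110 g: foot 30 mm across x 12 mm, lower edge bevelled; coils 24 mm across; cap 26 mm across x 16 mm. The cap goes straight down, at most 34 mm; at 20 mm it meets the mark and pushes back about 12.5 N (sound) or 7 N (tired). Origin: centre of the foot's underside, z to the cap.
- spring_3_top (a point): Centre of the flat top of spring_3's cap; 85 mm above the foot's underside when unloaded, moves with the cap.
- reject_block: Dark wooden block 90 x 90 x 40 mm, fixed to the bench, on the robot's left or right of the tester, with one empty round recess in its top (33 mm across, 12 mm deep). Origin under its centre, z up.
- recess (a point): Centre of the mouth of the wooden block's recess, 40 mm above the bench; its floor is 12 mm lower.
- glue_bottle: Bystander, to be left alone. White glue bottle, 52 mm across, 130 mm tall, standing on the other side of the tester from the wooden block. Origin under its centre.
- spray_can: Bystander, to be left alone. Can, 60 mm across, 170 mm tall, at the back left. Origin under its centre.
- oak_rail: Bystander, to be left alone. Oak rail 42 x 460 x 42 mm lying along y behind the tester. Origin under its centre.
- mallet: Bystander, to be left alone. Wooden mallet lying at the right, head 70 x 110 x 65 mm, handle 220 mm towards its -x. Origin under the head.
- screwdriver: Bystander, to be left alone. Screwdriver with a round wooden handle lying in front of the tester.
- screw_tin: Bystander, to be left alone. Open round tin 70 mm across, 35 mm tall, in front of the tester. Origin under its centre.

How it is judged:
By the outcome, as a careful person would: the job done as asked, in the order asked, and still so for the second after the job is handed in, with the robot touching nothing.
It also fails if it takes over 67 s, if anything falls off the work surface, if the arm or the gripper's body presses on something with over 40 N, if the wrist force passes 120 N, or if a joint passes its speed limit or range.

## Working session

There is one attempt and no reset: what is moved stays moved. The work goes in short steps, Python scripts to look and compute and a tool call to move; the robot and the scene stay as the last step left them, time stands still between calls to the robot, and variables do not carry over. Pictures are saved under pics/ and viewed, and the job is handed in when it is done.

Besides the shell and the picture viewer there is one more tool, called after "Request:" by a JSON object that holds its "method" and its "body", one argument or row to a line. move_arm: Moves the arm, as the interface text tells. Its arguments: {"type":"object","properties":{"increments":{"type":"array"},"force":{"type":"number"}},"required":["increments"]}

```bash
mkdir -p pics
python3 - <<'E'
from cell import ctrl,eyes,job
import cv2
s=ctrl.sense();print({k:s[k] for k in('time','eef_pos','eef_rot','ft_force','gripper_width')})
for n in('side','top'):
    im=eyes.capture(n);cv2.imwrite(f'pics/{n}0.png',im[:,:,::-1]);print(n,eyes.camera_info(n))
E
```

```text
{'time': 0.0, 'eef_pos': array([ 0.21510431, -0.53266312,  0.30298008]), 'eef_rot': array([-1.02567169e-03,  9.81644529e-01,  1.90716938e-01, -1.26650841e-04]), 'ft_force': array([-1.4291518 ,  0.04105824,  0.28738124]), 'gripper_width': 0.08542157724875324}
side {'fovy': 42.836484660770026, 'cx': 277.25859262817863, 'cy': 203.8214769485237, 'k1': -0.021439700531574298, 'origin': array([-0.01547224,  0.8257489 ,  0.75156849]), 'orientation': array([ 0.14079164, -0.23107058,  0.84091179, -0.46866988])}
top {'fovy': 56.485428026976734, 'cx': 281.72360702956286, 'cy': 201.2696411197963, 'k1': -0.04867201562698892, 'origin': array([ 0.34498897, -0.07390224,  1.17231629]), 'orientation': array([ 0.06319951, -0.70107052,  0.70738897, -0.06408422])}
```

```bash
ls pics
```

```text
side0.png
top0.png
```

View pics/side0.png

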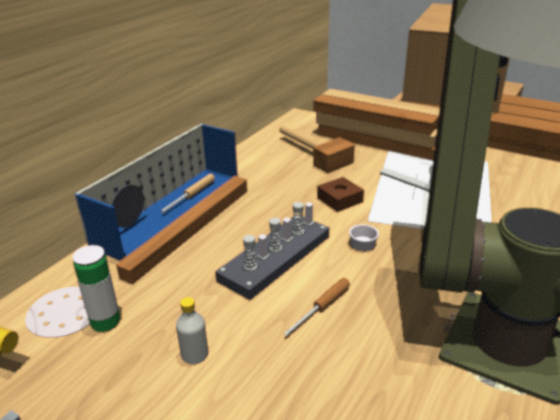

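View pics/top0.png

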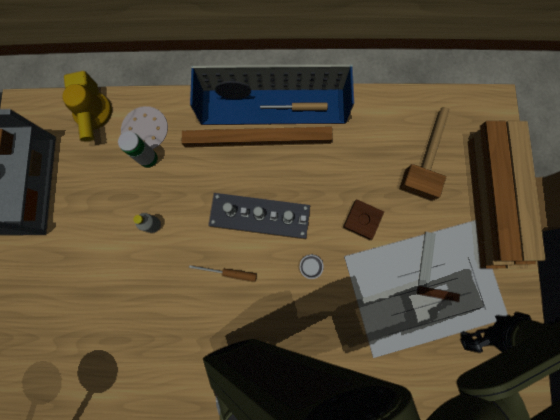

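The side view shows the tester around (275,255) with three capped springs and their posts, and the block at (340,193). The top view shows the tester at (260,215), slightly turned, and the block at (364,220) on the robot's right, turned about 20°. Next I'll zoom in.

```bash
cat > h.py <<'E'
import numpy as np,cv2
from scipy.spatial.transform import Rotation as R
def K(i):
    f=210/np.tan(np.radians(i['fovy'])/2); return np.array([[f,0,i['cx']],[0,f,i['cy']],[0,0,1]])
def rot(q): return R.from_quat([q[1],q[2],q[3],q[0]])
def ray(i,p):
    u=cv2.undistortPoints(np.array([[p]],float),K(i),np.array([i['k1'],0,0,0,0.]))[0,0]
    return np.array(i['origin']),rot(i['orientation']).apply([u[0],u[1],1])
def plane(i,p,z):
    o,d=ray(i,p); return o+d*(z-o[2])/d[2]
def proj(i,X):
    Rm=rot(i['orientation']).inv(); t=-Rm.apply(i['origin'])
    return cv2.projectPoints(np.array([X],float).reshape(-1,3),Rm.as_rotvec(),t,K(i),np.array([i['k1'],0,0,0,0.]))[0].reshape(-1,2)
E
python3 - <<'E'
import cv2
a=cv2.imread('pics/top0.png')[180:250,200:320];cv2.imwrite('pics/topz.png',cv2.resize(a,None,fx=6.5,fy=6.5,interpolation=cv2.INTER_CUBIC)*1)
a=cv2.imread('pics/top0.png')[190:250,330:400];cv2.imwrite('pics/topb.png',cv2.resize(a,None,fx=8,fy=8,interpolation=cv2.INTER_CUBIC))
a=cv2.imread('pics/side0.png')[170:300,210:370];cv2.imwrite('pics/sidez.png',cv2.resize(a,None,fx=4.5,fy=4.5,interpolation=cv2.INTER_CUBIC))
E
```

```text
(no output)
```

View pics/topz.png

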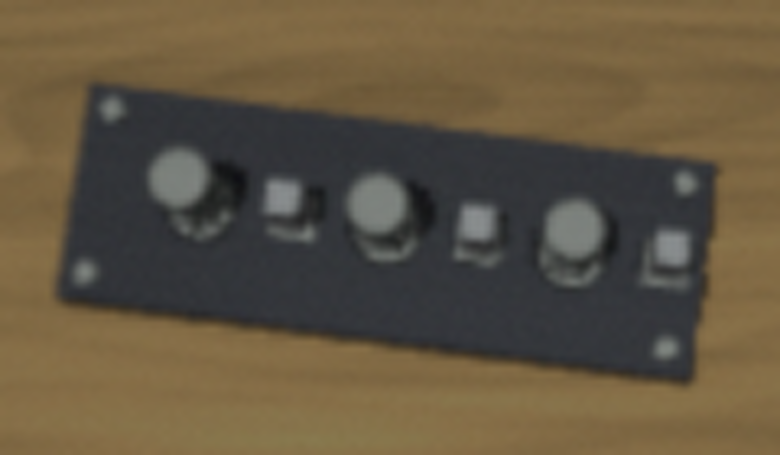

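View pics/topb.png

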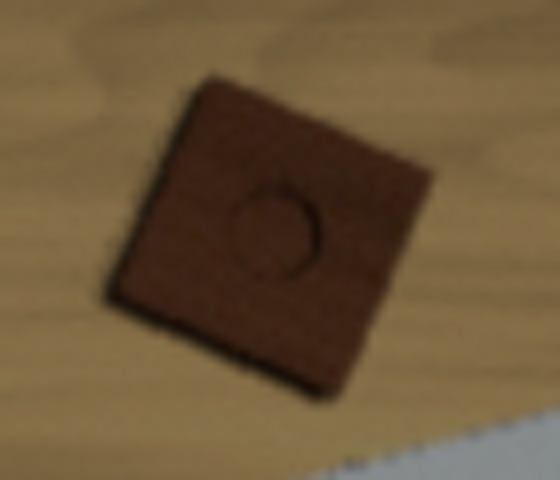

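View pics/sidez.png

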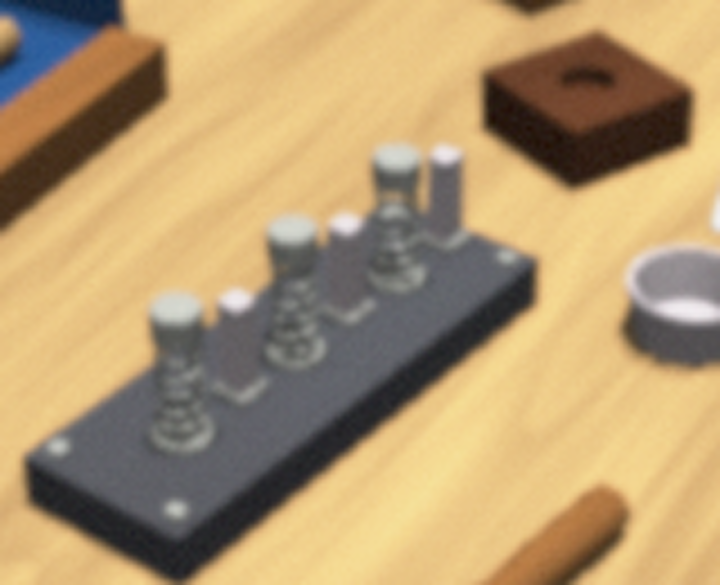

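The top zoom clearly shows the caps, the posts (post 3 is near the plate's right end) and the plate's edge; the block's top face has its hole near (364,219). Next: masks and rays.

Run:
```python
import cv2,numpy as np
from h import *
from cell import eyes
it=eyes.camera_info('top'); is_=eyes.camera_info('side')
im=cv2.imread('pics/top0.png').astype(int); F=8
def comps(im,x0,x1,y0,y1,cond,mn):
    c=cv2.resize(im[y0:y1,x0:x1].astype(np.float32),None,fx=F,fy=F,interpolation=cv2.INTER_CUBIC)
    m=cond(c).astype(np.uint8); n,l,st,ce=cv2.connectedComponentsWithStats(m)
    return [(round(st[k,4]/F/F,1),*( (ce[k]+.5)/F-.5+[x0,y0]),st[k,2]/F,st[k,3]/F) for k in range(1,n) if st[k,4]>mn*F*F], m
tops,m=comps(im,205,315,185,245,lambda c:(c.min(2)>98),8)
for t in sorted(tops,key=lambda t:t[1]):
    print('top',np.round(t,2), plane(it,t[1:3],.105).round(4), plane(it,t[1:3],.085).round(4), plane(it,t[1:3],.03).round(4))
# plate: bluish dark vs wood
def rect(x0,x1,y0,y1,cond,z,nm):
    c=cv2.resize(im[y0:y1,x0:x1].astype(np.float32),None,fx=F,fy=F,interpolation=cv2.INTER_CUBIC)
    m=cond(c).astype(np.uint8); cs,_=cv2.findContours(m,0,1); k=max(cs,key=cv2.contourArea)
    pts=(k[:,0]+.5)/F-.5+[x0,y0]
    W=np.array([plane(it,p,z)[:2] for p in pts[::3]]).astype(np.float32)
    r=cv2.minAreaRect(W); print(nm,r,cv2.boxPoints(r).round(4).tolist())
rect(200,320,180,250,lambda c:(c[...,2]-c[...,0]<12),.03,'plate')
rect(335,395,192,245,lambda c:(c[...,1]<62),.04,'blockall')
rect(335,395,192,245,lambda c:(c[...,1]<62)&(c[...,2]>45),.04,'blocktop')
print(im[220,364],im[222,348],im[238,360],im[205,340])
s=cv2.imread('pics/side0.png').astype(int)
tt,m=comps(s,210,370,170,300,lambda c:(c.min(2)>150)&(c.max(2)-c.min(2)<60),6)
for t in tt: print('side',np.round(t,2), plane(is_,t[1:3],.105).round(4), plane(is_,t[1:3],.085).round(4))
```

```text
top [ 53.6  226.95 206.89   8.38   8.38] [0.525  0.0757 0.105 ] [0.5284 0.0786 0.085 ] [0.5377 0.0863 0.03  ]
top [ 22.8  242.92 209.86   5.12   5.25] [0.5163 0.0314 0.105 ] [0.5195 0.0334 0.085 ] [0.5283 0.0388 0.03  ]
top [ 54.8  257.55 210.91   8.25   8.38] [ 0.513  -0.0091  0.105 ] [ 0.5161 -0.0079  0.085 ] [ 0.5248 -0.0045  0.03  ]
top [ 23.3  272.85 213.79   5.12   5.25] [ 0.5046 -0.0513  0.105 ] [ 0.5076 -0.0509  0.085 ] [ 0.5158 -0.0498  0.03  ]
top [ 54.   287.83 214.76   8.12   8.38] [ 0.5015 -0.0926  0.105 ] [ 0.5044 -0.093   0.085 ] [ 0.5125 -0.0939  0.03  ]
top [ 22.9  302.9  217.67   5.     5.25] [ 0.493 -0.134  0.105] [ 0.4958 -0.1352  0.085 ] [ 0.5034 -0.1383  0.03  ]
plate ((0.512290358543396, -0.009525462985038757), (0.2888421416282654, 0.10002965480089188), 82.06604766845703) [[0.44279998540878296, -0.14569999277591705], [0.5418999791145325, -0.15950000286102295], [0.5817999839782715, 0.1265999972820282], [0.482699990272522, 0.1404000073671341]]
blockall ((0.4958617687225342, -0.31333494186401367), (0.09476900100708008, 0.09642226994037628), 64.68115234375) [[0.432
[... 811 characters left out ...]
28   7.88   5.25] [ 0.4953 -0.0255  0.105 ] [ 0.5111 -0.0519  0.085 ]
side [ 57.2  274.49 220.3   11.5    6.62] [ 0.5161 -0.009   0.105 ] [ 0.5325 -0.0349  0.085 ]
side [166.3  359.14 233.09  21.12  17.75] [ 0.3342 -0.0555  0.105 ] [ 0.345  -0.0828  0.085 ]
side [  6.3  322.26 226.38   3.25   2.5 ] [ 0.4136 -0.0396  0.105 ] [ 0.4269 -0.0664  0.085 ]
side [ 33.   262.06 236.23   8.38   5.5 ] [0.5067 0.0563 0.105 ] [0.5229 0.0325 0.085 ]
side [ 66.8  248.58 237.81  12.25   7.25] [0.5282 0.0753 0.105 ] [0.545 0.052 0.085]
side [ 10.3  222.38 268.64   4.12   3.25] [0.5142 0.187  0.105 ] [0.5306 0.1673 0.085 ]
side [  9.8  248.65 282.65   4.     3.12] [0.4464 0.1964 0.105 ] [0.4606 0.177  0.085 ]
```

```bash
cat >> h.py <<'E'
YT=7.95
def rel(s,pos=None,yaw=82.0):
    """remaining shift in tool axes (mm) and turn (deg) to pos with tool down, tool x at yaw"""
    r=rot(s['eef_rot']); t=R.from_euler('z',yaw,degrees=True)*R.from_euler('x',180,degrees=True)
    rv=np.degrees((r.inv()*t).as_rotvec())
    return (None if pos is None else (r.inv().apply(np.array(pos)-s['eef_pos'])*1000).round(1)),rv.round(2)
E
python3 - <<'E'
import cv2,numpy as np
from h import *
from cell import eyes,ctrl
s=ctrl.sense();print(rel(s,[.45,-.3,.25],82))
it=eyes.camera_info('top'); is_=eyes.camera_info('side')
for p in [(276/8-.5+330,232/8-.5+190)]: print('hole top',plane(it,p,.04),p)
for p in [(587/4.5-.5+210,78/4.5-.5+170)]: print('hole side',plane(is_,p,.04),p)
for p in [(433,173),(213,76)]: print('corner',plane(it,(p[0]/8-.5+330,p[1]/8-.5+190),.04))
# side-view block top corners
for p in [(598,32),(692,94),(577,132),(484,74)]: print('sidecorner',plane(is_,(p[0]/4.5-.5+210,p[1]/4.5-.5+170),.04))
a=cv2.imread('pics/side0.png')[175:215,315:370];cv2.imwrite('pics/sideb.png',cv2.resize(a,None,fx=12,fy=12,interpolation=cv2.INTER_CUBIC))
a=cv2.imread('pics/top0.png')[205:232,350:380];cv2.imwrite('pics/toph.png',cv2.convertScaleAbs(cv2.resize(a,None,fx=18,fy=18,interpolation=cv2.INTER_CUBIC),alpha=2.5))
E
```

```text
(array([ 304.9, -127.7,   53.4]), array([-9.000e-02, -6.000e-02, -6.001e+01]))
hole top [ 0.49790026 -0.31664754  0.04      ] (364.0, 218.5)
hole side [ 0.50286117 -0.31907854  0.04      ] (339.94444444444446, 186.83333333333334)
corner [ 0.51918578 -0.37565103  0.04      ]
corner [ 0.55616991 -0.29599498  0.04      ]
sidecorner [ 0.52183863 -0.37410627  0.04      ]
sidecorner [ 0.44099786 -0.33206192  0.04      ]
sidecorner [ 0.4806566  -0.25972511  0.04      ]
sidecorner [ 0.55845423 -0.2933586   0.04      ]
```

View pics/sideb.png

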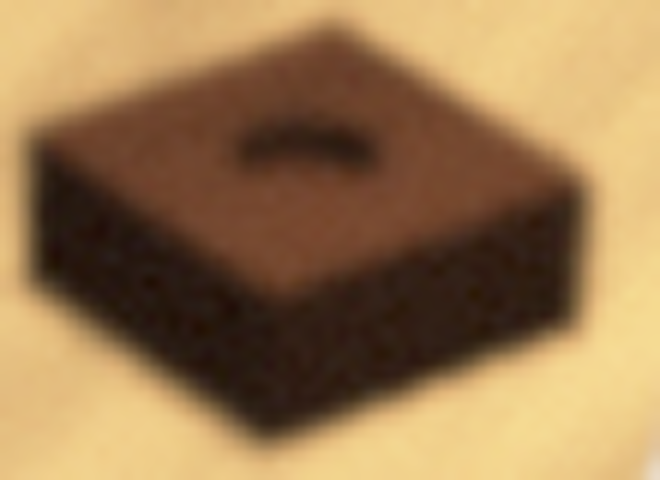

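View pics/toph.png

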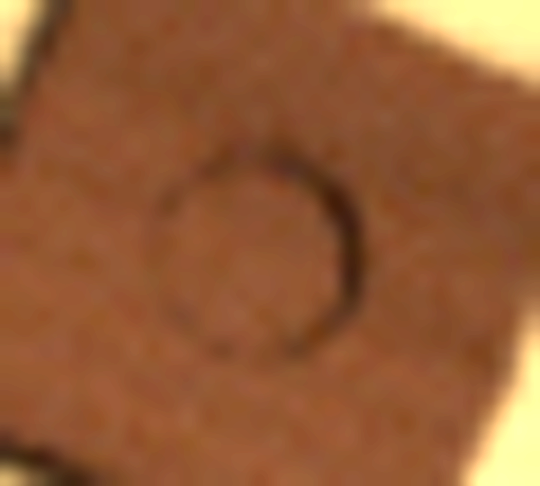

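The top-view hole centre is (0.4975,-0.316), and the side view's corner mean is (0.5005,-0.315), so I'm using (0.4985,-0.316). The two views' caps agree within 3 mm and the 85 mm pitch checks out.

Request:
{"method": "move_arm", "body": {
  "increments": [
    [30,0,0,0,0,-7.1,0],
    [30,0,0,0,0,-7.1,0],
    [30,0,0,0,0,-7.1,0],
    [30,0,0,0,0,-7.1,0],
    [30,0,0,0,0,-7.1,0],
    [30,0,0,0,0,-7.1,0],
    [30,0,0,0,0,-7.1,0],
    [30,0,0,0,0,-7.1,0]
  ],
  "force": 40
}}

```text
time: 0.77
eef_pos: [0.3739, -0.3639, 0.3034]
eef_rot: [-0.0, 0.771, 0.637, 0.0]
ft_force: [1.2, 0.4, -0.7]
gripper_width: -0.0001
```

Run:
```python
from h import *
from cell import ctrl
s=ctrl.sense();print(s['time'],s['eef_pos'],s['ft_force'],s['gripper_width'],rel(s,[.5254,.0750,.200]))
```

```text
0.7667 [ 0.37390969 -0.36393977  0.30335765] [ 1.23512249  0.44954975 -0.73335342] -0.00013144675751518989 (array([459.6,  66.2, 103.6]), array([-0.01, -0.03, -2.84]))
```

Request:
{"method": "move_arm", "body": {
  "increments": [
    [0,0,0,0,0,-3.0,0],
    [38,5,5,0,0,0,0],
    [38,5,5,0,0,0,0],
    [38,5,5,0,0,0,0],
    [38,5,5,0,0,0,0],
    [38,5,5,0,0,0,0],
    [38,5,5,0,0,0,0],
    [38,5,5,0,0,0,0]
  ]
}}

```text
time: 1.43
eef_pos: [0.4454, -0.105, 0.2685]
eef_rot: [-0.0, 0.756, 0.655, -0.0]
ft_force: [0.7, -0.7, 0.3]
gripper_width: -0.0002
```

Request:
{"method": "move_arm", "body": {
  "increments": [
    [38,5,10,0,0,0,0],
    [38,5,10,0,0,0,0],
    [38,5,10,0,0,0,0],
    [38,5,10,0,0,0,0],
    [30,5,10,0,0,0,0],
    [10,5,5,0,0,0,0],
    [0,0,0,0,0,0,0],
    [0,0,0,0,0,0,0]
  ]
}}

```text
time: 2.1
eef_pos: [0.5024, 0.0788, 0.2133]
eef_rot: [-0.0, 0.755, 0.655, -0.001]
ft_force: [-0.3, -0.6, -0.3]
gripper_width: 0.0001
```

Run:
```python
from h import *
from cell import ctrl,eyes
s=ctrl.sense();print(s['time'],s['eef_pos'],s['ft_force'],s['gripper_width'],rel(s,[.5254,.0750,.200]))
for n in('side','top'):
    im=eyes.capture(n);cv2.imwrite(f'pics/{n}1.png',im[:,:,::-1])
a=cv2.imread('pics/side1.png')[150:300,190:370];cv2.imwrite('pics/side1z.png',cv2.resize(a,None,fx=4,fy=4,interpolation=cv2.INTER_CUBIC))
a=cv2.imread('pics/top1.png')[170:250,180:320];cv2.imwrite('pics/top1z.png',cv2.resize(a,None,fx=5,fy=5,interpolation=cv2.INTER_CUBIC))
print(ctrl.sense()['ft_force'])
```

```text
2.1 [0.50235418 0.07884004 0.21334821] [-0.34619509 -0.56883415 -0.3322232 ] 0.00011319889470407197 (array([-0.5, 23.4, 13.3]), array([-0.09,  0.07, -0.11]))
[-0.13656729 -0.40142526 -0.17278997]
```

View pics/side1z.png

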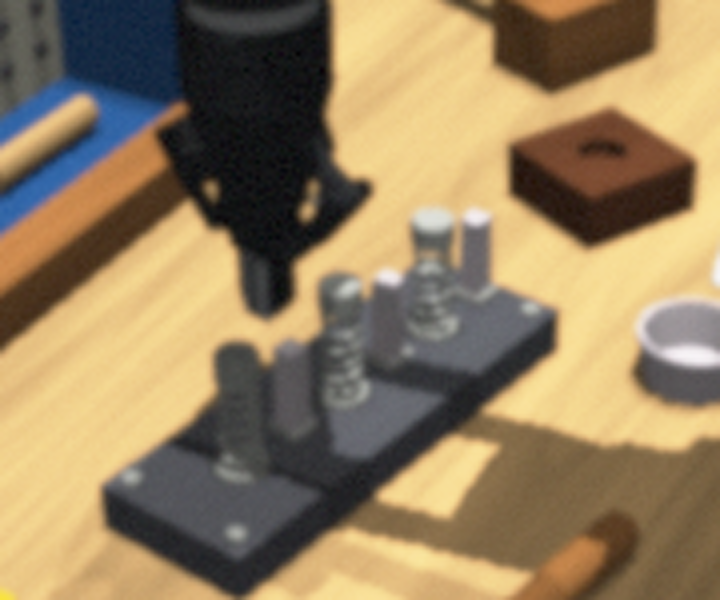

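View pics/top1z.png

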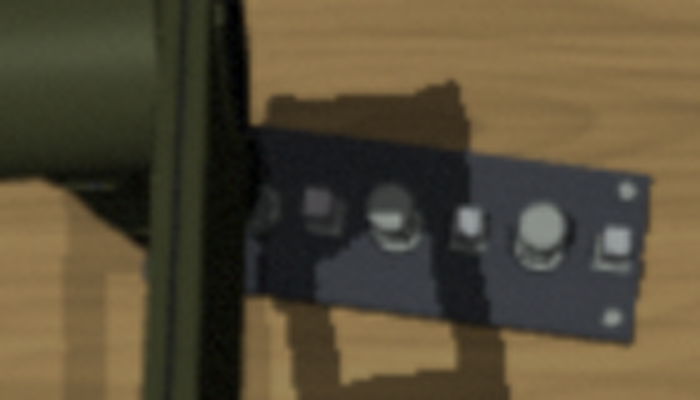

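The side view shows the shut fingertips at zoomed (265,310), above and a little short of the left cap at (238,350). I'll check the side camera's bias with this known point.

Run:
```python
from h import *
from cell import eyes
i=eyes.camera_info('side')
print((proj(i,[.5024,.0788,.2133-.073])+.5-[190,150])*4)
for d in ([.5024+.011*.139,.0788+.011*.99],[.5024-.011*.139,.0788-.011*.99]): print((proj(i,[*d,.1403])+.5-[190,150])*4)
# projected expected caps edges
for c in ([.5254,.075],[.5135,-.0092],[.5016,-.0933]): print((proj(i,[*c,.105])+.5-[190,150])*4)
```

```text
[[271.05754067 314.46831895]]
[[256.78293242 324.07888886]]
[[285.14661928 304.98254159]]
[[241.06573606 354.54297184]]
[[344.15825996 284.31994223]]
[[437.91952147 220.46600956]]
```

The predicted and observed tip and caps share the same ~4 zoomed px bias (about 1 px), so the cap positions are good relative to the robot.

Request:
{"method": "move_arm", "body": {
  "increments": [
    [0,12,10,0,0,0,0],
    [0,11,10,0,0,0,0],
    [0,0,9,0,0,0,0],
    [0,0,0,0,0,0,0],
    [0,0,0,0,0,0,0]
  ]
}}

```text
time: 2.62
eef_pos: [0.5244, 0.0748, 0.1841]
eef_rot: [-0.001, 0.756, 0.654, -0.001]
ft_force: [0.1, 0.0, 0.2]
gripper_width: 0.0002
```

```bash
cat > st.py <<'E'
import sys
from h import *
from cell import ctrl
a=[float(x) for x in sys.argv[1:]]
s=ctrl.sense();print(s['time'],s['eef_pos'].round(4),s['ft_force'].round(2),round(s['gripper_width'],4),rel(s,a[:3] if a else [.5254,.075,.158],*(a[3:4] or [82.])))
E
python3 st.py
```

```text
2.6167 [0.5244 0.0748 0.1841] [0.1  0.04 0.25] 0.0002 (array([ 0.3,  1. , 26.1]), array([-0.17,  0.04, -0.29]))
```

Request:
{"method": "move_arm", "body": {
  "increments": [
    [0,1,4,0,0,0,0],
    [0,0,4,0,0,0,0],
    [0,0,3,0,0,0,0],
    [0,0,3,0,0,0,0],
    [0,0,0,0,0,0,0],
    [0,0,0,0,0,0,0]
  ]
}}

```text
time: 3.12
eef_pos: [0.5267, 0.0756, 0.1713]
eef_rot: [0.0, 0.756, 0.655, 0.0]
ft_force: [0.1, -0.5, 3.1]
gripper_width: -0.0001
```

Request:
{"method": "move_arm", "body": {
  "increments": [
    [0,-0.5,3,0,0,0,0],
    [0,0,3,0,0,0,0],
    [0,0,3,0,0,0,0],
    [0,0,2,0,0,0,0],
    [0,0,1,0,0,0,0],
    [0,0,0,0,0,0,0],
    [0,0,0,0,0,0,0]
  ]
}}

```text
time: 3.7
eef_pos: [0.5267, 0.0755, 0.1603]
eef_rot: [0.001, 0.756, 0.655, 0.001]
ft_force: [-1.6, -0.6, 10.6]
gripper_width: -0.0001
```

```bash
python3 st.py
python3 - <<'E'
from h import *
from cell import eyes,ctrl
im=eyes.capture('side');cv2.imwrite('pics/side2.png',im[:,:,::-1])
a=im[200:290,210:310,::-1];cv2.imwrite('pics/side2z.png',cv2.convertScaleAbs(cv2.resize(a,None,fx=6,fy=6,interpolation=cv2.INTER_CUBIC),alpha=2))
print(ctrl.sense()['ft_force'])
E
```

```text
3.7 [0.5267 0.0755 0.1603] [-1.56 -0.62 10.65] -0.0001 (array([-0.7, -1.2,  2.3]), array([ 0.14, -0.01, -0.19]))
[-0.46685519 -1.08444064 10.89103568]
```

View pics/side2z.png

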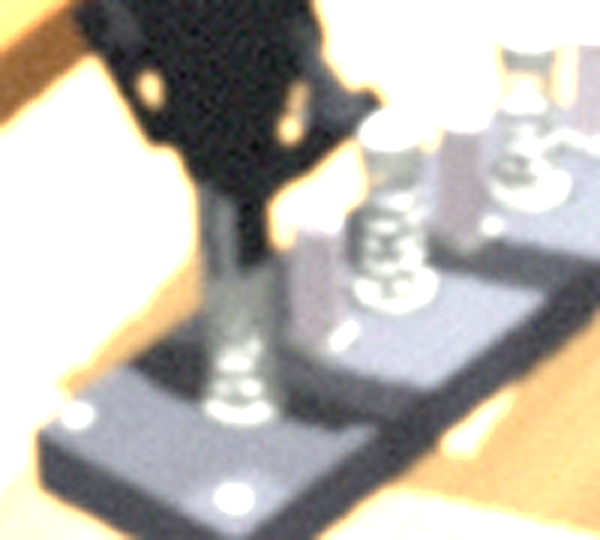

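10.7 N at about 17.7 mm of travel looks like a sound spring. The picture shows the tip on the cap with nothing touching the post. Going the last 2.3 mm, then holding.

Request:
{"method": "move_arm", "body": {
  "increments": [
    [0,0,1.3,0,0,0,0],
    [0,0,1.0,0,0,0,0],
    [0,0,0,0,0,0,0],
    [0,0,0,0,0,0,0],
    [0,0,0,0,0,0,0],
    [0,0,0,0,0,0,0],
    [0,0,0,0,0,0,0],
    [0,0,0,0,0,0,0]
  ]
}}

```text
time: 4.42
eef_pos: [0.5267, 0.0756, 0.1583]
eef_rot: [0.001, 0.756, 0.655, 0.001]
ft_force: [-0.6, -1.0, 11.6]
gripper_width: -0.0001
```

Request:
{"method": "move_arm", "body": {
  "increments": [
    [0,0,0,0,0,0,0],
    [0,0,0,0,0,0,0]
  ]
}}

```text
time: 4.58
eef_pos: [0.5266, 0.0756, 0.1583]
eef_rot: [0.001, 0.756, 0.655, 0.001]
ft_force: [-0.7, -0.8, 12.8]
gripper_width: 0.0002
```

Request:
{"method": "move_arm", "body": {
  "increments": [
    [0,0,0.6,0,0,0,0],
    [0,0,0,0,0,0,0],
    [0,0,0,0,0,0,0],
    [0,0,0,0,0,0,0],
    [0,0,0,0,0,0,0],
    [0,0,0,0,0,0,0],
    [0,0,0,0,0,0,0],
    [0,0,0,0,0,0,0]
  ]
}}

```text
time: 5.25
eef_pos: [0.5267, 0.0755, 0.1577]
eef_rot: [0.001, 0.756, 0.655, 0.001]
ft_force: [-1.9, -2.1, 12.0]
gripper_width: -0.0003
```

```bash
python3 st.py .5135 -.0092 .184
```

```text
5.25 [0.5267 0.0755 0.1577] [-1.89 -2.07 11.99] -0.0003 (array([-85.8,  -0.9, -26.3]), array([ 0.16, -0.01, -0.2 ]))
```

Left: about 12.2 N at the mark, so it's sound. On to the middle one.

Request:
{"method": "move_arm", "body": {
  "increments": [
    [0,0,-8,0,0,0,0],
    [0,0,-12,0,0,0,0],
    [0,0,-14,0,0,0,0],
    [-28,0,0,0,0,0,0],
    [-30,0,0,0,0,0,0],
    [-28,-1,4,0,0,0,0],
    [0,0,4,0,0,0,0],
    [0,0,0,0,0,0,0]
  ]
}}

```text
time: 5.92
eef_pos: [0.5116, -0.0103, 0.1812]
eef_rot: [-0.001, 0.757, 0.654, -0.001]
ft_force: [0.2, 0.9, -0.3]
gripper_width: -0.0
```

```bash
python3 st.py .5135 -.0092 .158
```

```text
5.9167 [ 0.5116 -0.0103  0.1812] [ 0.24  0.92 -0.32] -0.0 (array([ 1.4,  1.8, 23.2]), array([-0.12, -0.01, -0.37]))
```

Request:
{"method": "move_arm", "body": {
  "increments": [
    [1,1,2,0,0,0,0],
    [0,0,3,0,0,0,0],
    [0,0,4,0,0,0,0],
    [0,0,4,0,0,0,0],
    [0,0,4,0,0,0,0],
    [0,0,3,0,0,0,0],
    [0,0,1,0,0,0,0],
    [0,0,0,0,0,0,0]
  ]
}}

```text
time: 6.58
eef_pos: [0.5143, -0.0081, 0.1611]
eef_rot: [0.0, 0.756, 0.655, 0.001]
ft_force: [-0.1, 1.4, 5.8]
gripper_width: -0.0002
```

Request:
{"method": "move_arm", "body": {
  "increments": [
    [0,0,0,0,0,0,0]
  ]
}}

```text
time: 6.67
eef_pos: [0.5143, -0.0081, 0.1613]
eef_rot: [0.0, 0.756, 0.655, 0.001]
ft_force: [0.3, 1.3, 6.7]
gripper_width: -0.0001
```

Request:
{"method": "move_arm", "body": {
  "increments": [
    [0,0,1.8,0,0,0,0],
    [0,0,1.7,0,0,0,0],
    [0,0,0,0,0,0,0],
    [0,0,0,0,0,0,0],
    [0,0,0,0,0,0,0],
    [0,0,0,0,0,0,0],
    [0,0,0,0,0,0,0]
  ]
}}

```text
time: 7.25
eef_pos: [0.5143, -0.0081, 0.1581]
eef_rot: [0.0, 0.756, 0.655, 0.001]
ft_force: [-0.1, 1.5, 6.4]
gripper_width: 0.0001
```

Request:
{"method": "move_arm", "body": {
  "increments": [
    [0,0,0,0,0,0,0],
    [0,0,0,0,0,0,0],
    [0,0,0,0,0,0,0],
    [0,0,0,0,0,0,0]
  ]
}}

```text
time: 7.58
eef_pos: [0.5143, -0.0081, 0.1581]
eef_rot: [0.0, 0.756, 0.655, 0.001]
ft_force: [-1.4, 0.8, 6.5]
gripper_width: -0.0
```

```bash
python3 st.py .5016 -.0933 .184
```

```text
7.5833 [ 0.5143 -0.0081  0.1581] [-1.44  0.8   6.54] -0.0 (array([-86.2,  -0.4, -26. ]), array([ 0.08, -0.04, -0.2 ]))
```

Middle: 6.5 N at 0.1 mm above the mark, so tired. A small extra press and hold puts it fully at the mark, then the right one.

Request:
{"method": "move_arm", "body": {
  "increments": [
    [0,0,0.4,0,0,0,0],
    [0,0,0,0,0,0,0],
    [0,0,0,0,0,0,0],
    [0,0,0,0,0,0,0],
    [0,0,0,0,0,0,0],
    [0,0,0,0,0,0,0],
    [0,0,0,0,0,0,0],
    [0,0,0,0,0,0,0]
  ]
}}

```text
time: 8.25
eef_pos: [0.5143, -0.0081, 0.1577]
eef_rot: [0.0, 0.756, 0.655, 0.001]
ft_force: [-0.3, 1.4, 7.4]
gripper_width: -0.0002
```

Request:
{"method": "move_arm", "body": {
  "increments": [
    [0,0,-8,0,0,0,0],
    [0,0,-12,0,0,0,0],
    [0,0,-14,0,0,0,0],
    [-28,0,0,0,0,0,0],
    [-30,0,0,0,0,0,0],
    [-28,0,4,0,0,0,0],
    [0,0,4,0,0,0,0],
    [0,0,0,0,0,0,0]
  ]
}}

```text
time: 8.92
eef_pos: [0.5006, -0.0946, 0.1824]
eef_rot: [-0.001, 0.757, 0.654, -0.001]
ft_force: [0.4, 0.1, -0.3]
gripper_width: -0.0001
```

```bash
python3 st.py .5016 -.0933 .158
```

```text
8.9167 [ 0.5006 -0.0946  0.1824] [ 0.36  0.06 -0.3 ] -0.0001 (array([ 1.4,  0.9, 24.4]), array([-0.12, -0.02, -0.37]))
```

Request:
{"method": "move_arm", "body": {
  "increments": [
    [1,0,2,0,0,0,0],
    [0,0,3,0,0,0,0],
    [0,0,4,0,0,0,0],
    [0,0,4,0,0,0,0],
    [0,0,4,0,0,0,0],
    [0,0,3,0,0,0,0],
    [0,0,1,0,0,0,0],
    [0,0,0,0,0,0,0]
  ]
}}

```text
time: 9.58
eef_pos: [0.502, -0.092, 0.1625]
eef_rot: [0.0, 0.756, 0.655, 0.0]
ft_force: [-1.0, 0.6, 8.7]
gripper_width: -0.0
```

Request:
{"method": "move_arm", "body": {
  "increments": [
    [0,0,0,0,0,0,0]
  ]
}}

```text
time: 9.67
eef_pos: [0.502, -0.092, 0.1628]
eef_rot: [0.0, 0.756, 0.655, 0.0]
ft_force: [-2.2, 0.4, 9.9]
gripper_width: 0.0001
```

Request:
{"method": "move_arm", "body": {
  "increments": [
    [0,0,2,0,0,0,0],
    [0,0,2,0,0,0,0],
    [0,0,1,0,0,0,0],
    [0,0,0,0,0,0,0],
    [0,0,0,0,0,0,0],
    [0,0,0,0,0,0,0],
    [0,0,0,0,0,0,0],
    [0,0,0,0,0,0,0]
  ]
}}

```text
time: 10.33
eef_pos: [0.5021, -0.092, 0.1582]
eef_rot: [0.0, 0.756, 0.655, 0.001]
ft_force: [-1.9, 1.9, 12.2]
gripper_width: -0.0001
```

Request:
{"method": "move_arm", "body": {
  "increments": [
    [0,0,0,0,0,0,0],
    [0,0,0,0,0,0,0],
    [0,0,0,0,0,0,0],
    [0,0,0,0,0,0,0]
  ]
}}

```text
time: 10.67
eef_pos: [0.5021, -0.092, 0.1583]
eef_rot: [0.001, 0.756, 0.655, 0.001]
ft_force: [-0.4, 1.3, 12.5]
gripper_width: -0.0004
```

Right: about 12.4 N, so sound. After a final short hold I'll rise and return over the middle spring, opening to 60%.

Request:
{"method": "move_arm", "body": {
  "increments": [
    [0,0,0.5,0,0,0,0],
    [0,0,0,0,0,0,0],
    [0,0,0,0,0,0,0],
    [0,0,0,0,0,0,0],
    [0,0,0,0,0,0,0],
    [0,0,0,0,0,0,0],
    [0,0,0,0,0,0,0],
    [0,0,0,0,0,0,0]
  ]
}}

```text
time: 11.33
eef_pos: [0.5021, -0.092, 0.1578]
eef_rot: [0.0, 0.756, 0.655, 0.001]
ft_force: [-1.9, 1.3, 12.6]
gripper_width: -0.0002
```

Request:
{"method": "move_arm", "body": {
  "increments": [
    [0,0,-8,0,0,0,0],
    [0,0,-12,0,0,0,0],
    [0,0,-20,0,0,0,0],
    [28,0,-10,0,0,0,60],
    [30,0,0,0,0,0,60],
    [27,0,0,0,0,0,60],
    [0,0,0,0,0,0,60],
    [0,0,0,0,0,0,60]
  ]
}}

```text
time: 12.0
eef_pos: [0.5136, -0.007, 0.2062]
eef_rot: [-0.0, 0.755, 0.656, -0.0]
ft_force: [-0.0, -1.2, 0.0]
gripper_width: 0.0513
```

```bash
python3 st.py .5135 -.0092 .151
```

```text
12.0 [ 0.5136 -0.007   0.2062] [-0.04 -1.24  0.02] 0.0513 (array([-2.2,  0.2, 55.2]), array([-0.03,  0.01,  0.  ]))
```

Request:
{"method": "move_arm", "body": {
  "increments": [
    [-2,0,10,0,0,0,60],
    [0,0,15,0,0,0,60],
    [0,0,15,0,0,0,60],
    [0,0,12,0,0,0,60],
    [0,0,3,0,0,0,60],
    [0,0,0,0,0,0,60],
    [0,0,0,0,0,0,60]
  ]
}}

```text
time: 12.58
eef_pos: [0.5134, -0.0113, 0.1512]
eef_rot: [-0.0, 0.756, 0.654, -0.0]
ft_force: [-0.1, -0.3, 0.2]
gripper_width: 0.0511
```

```bash
python3 st.py .5135 -.0092 .151;  python3 - <<'E'
from h import *
from cell import eyes,ctrl
im=eyes.capture('side')
a=im[170:290,200:360,::-1];cv2.imwrite('pics/side3z.png',cv2.convertScaleAbs(cv2.resize(a,None,fx=5,fy=5,interpolation=cv2.INTER_CUBIC),alpha=1.6))
E
```

```text
12.5833 [ 0.5134 -0.0113  0.1512] [-0.07 -0.27  0.16] 0.0511 (array([ 2.1, -0.2,  0.2]), array([-0.05,  0.01, -0.26]))
```

View pics/side3z.png

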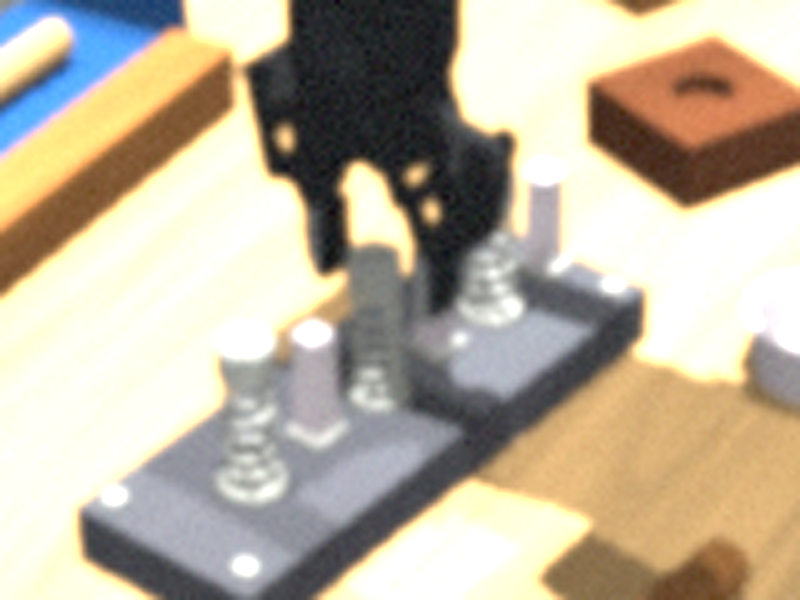

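The middle cap (zoomed 375,255) stands between the open fingers with clearance on both sides. Closing.

Request:
{"method": "move_arm", "body": {
  "increments": [
    [1.5,0,0,0,0,0,20],
    [0,0,0,0,0,0,20],
    [0,0,0,0,0,0,20],
    [0,0,0,0,0,0,20],
    [0,0,0,0,0,0,20]
  ],
  "force": 40
}}

```text
time: 13.05
eef_pos: [0.5142, -0.009, 0.152]
eef_rot: [0.001, 0.756, 0.655, 0.0]
ft_force: [-0.1, -1.2, -0.3]
gripper_width: 0.024
```

```bash
python3 st.py .5135 -.0092 .151
```

```text
13.05 [ 0.5142 -0.009   0.152 ] [-0.08 -1.19 -0.33] 0.024 (array([-0.3, -0.6,  1. ]), array([ 0.08, -0.  , -0.2 ]))
```

Request:
{"method": "move_arm", "body": {
  "increments": [
    [0,0,0,0,0,0,20],
    [0,0,-5,0,0,0,20],
    [0,0,-8,0,0,0,20],
    [0,0,-10,0,0,0,20],
    [0,0,-12,0,0,0,20],
    [0,0,-15,0,0,0,20],
    [0,0,0,0,0,0,20],
    [0,0,0,0,0,0,20]
  ]
}}

```text
time: 13.72
eef_pos: [0.5143, -0.0091, 0.2029]
eef_rot: [0.001, 0.756, 0.655, 0.001]
ft_force: [0.2, 0.1, -2.0]
gripper_width: 0.0239
```

```bash
python3 st.py .4985 -.316 .3;  python3 - <<'E'
from h import *
from cell import eyes,ctrl
im=eyes.capture('side')
a=im[150:290,200:360,::-1];cv2.imwrite('pics/side4z.png',cv2.convertScaleAbs(cv2.resize(a,None,fx=4,fy=4,interpolation=cv2.INTER_CUBIC),alpha=1.8))
E
```

```text
13.7167 [ 0.5143 -0.0091  0.2029] [ 0.16  0.15 -1.98] 0.0239 (array([-306. ,   28.5,  -97.1]), array([ 0.16, -0.01, -0.21]))
```

View pics/side4z.png

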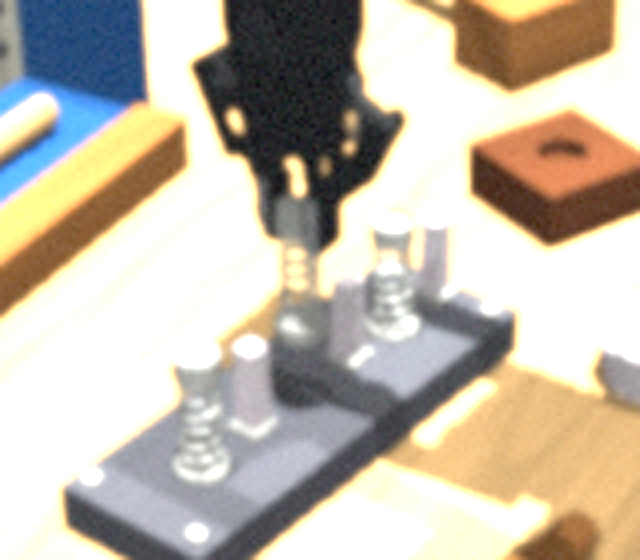

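The spring is held upright by its cap and is clear of the recess. Raise it, then carry it to the block.

Request:
{"method": "move_arm", "body": {
  "increments": [
    [0,0,-22,0,0,0,20],
    [0,0,-25,0,0,0,20],
    [0,0,-25,0,0,0,20],
    [-15,0,-5,0,0,0,20],
    [-30,3,0,0,0,0,20],
    [-30,3,0,0,0,0,20],
    [-30,3,0,0,0,0,20],
    [-30,3,0,0,0,0,20]
  ]
}}

```text
time: 14.43
eef_pos: [0.5054, -0.1452, 0.2777]
eef_rot: [-0.001, 0.756, 0.655, -0.0]
ft_force: [0.8, -0.6, -1.0]
gripper_width: 0.0239
```

Request:
{"method": "move_arm", "body": {
  "increments": [
    [-30,3,0,0,0,0,20],
    [-30,3,0,0,0,0,20],
    [-30,3,0,0,0,0,20],
    [-30,3,0,0,0,0,20],
    [-30,3,0,0,0,0,20],
    [-20,3,0,0,0,0,20],
    [0,0,0,0,0,0,20],
    [0,0,0,0,0,0,20]
  ]
}}

```text
time: 15.1
eef_pos: [0.4991, -0.316, 0.2771]
eef_rot: [-0.001, 0.757, 0.654, -0.0]
ft_force: [-0.4, 0.6, -1.0]
gripper_width: 0.0239
```

```bash
python3 st.py .4985 -.316 .182
```

```text
15.1 [ 0.4991 -0.316   0.2771] [-0.4   0.65 -1.02] 0.0239 (array([-0.3, -0.4, 95.1]), array([-0.13, -0.09, -0.34]))
```

Request:
{"method": "move_arm", "body": {
  "increments": [
    [0,0,20,0,0,0,20],
    [0,0,25,0,0,0,20],
    [0,0,25,0,0,0,20],
    [0,0,18,0,0,0,20],
    [0,0,4,0,0,0,20],
    [0,0,0,0,0,0,20],
    [0,0,0,0,0,0,20]
  ]
}}

```text
time: 15.68
eef_pos: [0.5001, -0.3145, 0.1869]
eef_rot: [-0.0, 0.756, 0.655, 0.0]
ft_force: [-0.2, 0.3, -0.4]
gripper_width: 0.0238
```

```bash
python3 st.py .4985 -.316 .182;  python3 - <<'E'
from h import *
from cell import eyes,ctrl
im=eyes.capture('side')[:,:,::-1]; cv2.imwrite('pics/side5.png',im)
a=im[110:220,290:400];cv2.imwrite('pics/side5z.png',cv2.convertScaleAbs(cv2.resize(a,None,fx=5.4,fy=5.4,interpolation=cv2.INTER_CUBIC),alpha=1.8))
im=eyes.capture('top')[:,:,::-1]; cv2.imwrite('pics/top5.png',im)
a=im[180:260,310:420];cv2.imwrite('pics/top5z.png',cv2.convertScaleAbs(cv2.resize(a,None,fx=6,fy=6,interpolation=cv2.INTER_CUBIC),alpha=2.2))
E
```

```text
15.6833 [ 0.5001 -0.3145  0.1869] [-0.23  0.33 -0.38] 0.0238 (array([-1.7, -1.4,  4.9]), array([-0.  , -0.02, -0.16]))
```

View pics/side5z.png

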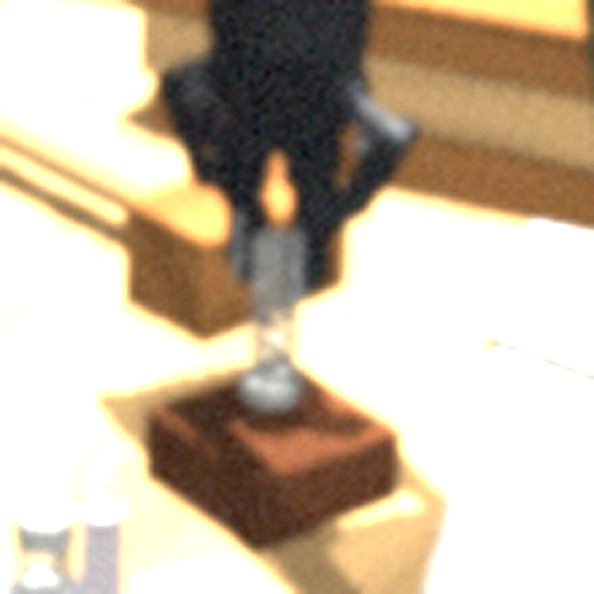

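View pics/top5z.png

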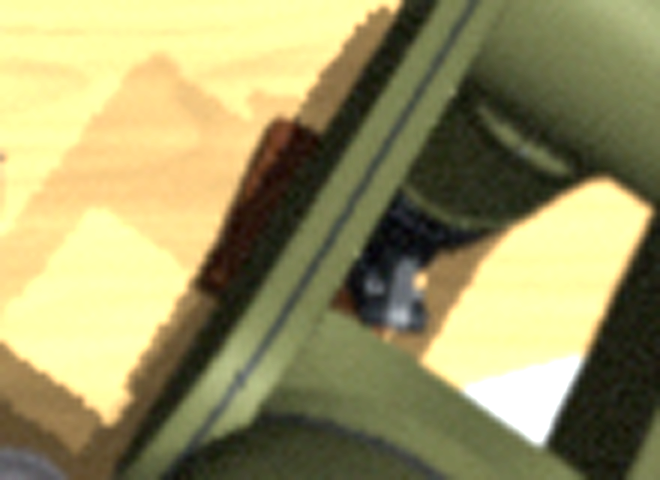

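The side view shows the spring upright, with its foot at zoomed (271,390) over the recess. The top view is blocked by the arm. I'll compare the foot with the block in the same side view.

Run:
```python
from h import *
from cell import eyes
i=eyes.camera_info('side')
z=5.4
def un(p): return (p[0]/z-.5+290,p[1]/z-.5+110)
# predicted for spring at TCP
for h in (.055,.067): 
  for o in (-.015,0,.015):
    # lateral dir perpendicular to view
    d=np.array([-.72,-.69]); q=np.array([.5001,-.3145])+o*d
    print(h,o,(proj(i,[*q,h])+.5-[290,110])*z)
print('cap',(proj(i,[.5001,-.3145,.140])+.5-[290,110])*z)
for p in (.4988,-.316),: 
  for o in (-.0165,.0165): print('hole',(proj(i,[p[0]-.72*o,p[1]-.69*o,.04])+.5-[290,110])*z)
  for a in (25.3,):
    for k in range(4):
      r=np.radians(a+45+90*k); print('corner',(proj(i,[p[0]+.06364*np.cos(r),p[1]+.06364*np.sin(r),.04])+.5-[290,110])*z)
a=cv2.imread('pics/side5.png')[165:200,310:370];cv2.imwrite('pics/side5y.png',cv2.convertScaleAbs(cv2.resize(a,None,fx=12,fy=12,interpolation=cv2.INTER_CUBIC),alpha=1.5))
```

```text
0.055 -0.015 [[245.55565803 400.15581252]]
0.055 0 [[274.67282214 396.44364003]]
0.055 0.015 [[303.6795529  392.74585312]]
0.067 -0.015 [[246.43488418 378.7225741 ]]
0.067 0 [[275.67843497 375.03442426]]
0.067 0.015 [[304.81054892 371.36073433]]
cap [[281.9731931  240.63552267]]
hole [[245.28524679 426.38491234]]
hole [[308.84044382 418.17537604]]
corner [[182.94880972 465.07232525]]
corner [[370.9111284  471.93223184]]
corner [[366.93338711 381.45564448]]
corner [[188.74067086 375.48134464]]
```

View pics/side5y.png

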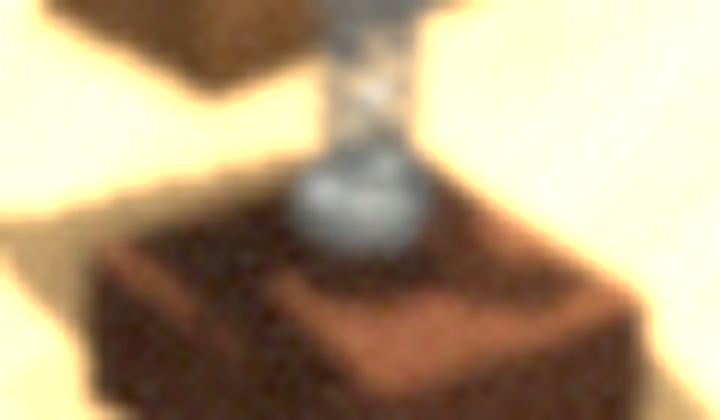

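The foot matches the TCP prediction once the known 1 px bias is taken out. Correct by about 1.5 mm and descend to just above the mouth.

Request:
{"method": "move_arm", "body": {
  "increments": [
    [-1.5,-1,5,0,0,0,20],
    [0,0,5,0,0,0,20],
    [0,0,2,0,0,0,20],
    [0,0,0,0,0,0,20],
    [0,0,0,0,0,0,20]
  ]
}}

```text
time: 16.2
eef_pos: [0.4985, -0.3165, 0.1744]
eef_rot: [-0.0, 0.756, 0.655, -0.0]
ft_force: [-0.3, 1.0, -1.9]
gripper_width: 0.0237
```

```bash
python3 st.py .4988 -.316 .160
```

```text
16.2 [ 0.4985 -0.3165  0.1744] [-0.33  1.03 -1.89] 0.0237 (array([ 0.6,  0.3, 14.4]), array([-0.02, -0.01, -0.22]))
```

Request:
{"method": "move_arm", "body": {
  "increments": [
    [0.5,0,2,0,0,0,20],
    [0,0,2,0,0,0,20],
    [0,0,2,0,0,0,20],
    [0,0,2,0,0,0,20],
    [0,0,0,0,0,0,20],
    [0,0,0,0,0,0,20]
  ]
}}

```text
time: 16.7
eef_pos: [0.4986, -0.316, 0.1663]
eef_rot: [-0.0, 0.756, 0.655, -0.0]
ft_force: [-0.0, 0.6, -1.4]
gripper_width: 0.0238
```

```bash
python3 st.py .4988 -.316 .160;  python3 - <<'E'
from h import *
from cell import eyes,ctrl
im=eyes.capture('side')[:,:,::-1]; cv2.imwrite('pics/side6.png',im)
a=im[150:215,300:380];cv2.imwrite('pics/side6z.png',cv2.convertScaleAbs(cv2.resize(a,None,fx=9,fy=9,interpolation=cv2.INTER_CUBIC),alpha=1.6))
print(ctrl.sense()['ft_force'])
E
```

```text
16.7 [ 0.4986 -0.316   0.1663] [-0.01  0.55 -1.41] 0.0238 (array([-0. ,  0.2,  6.3]), array([-0.03, -0.01, -0.21]))
[ 0.97548709 -0.2946155  -1.143693  ]
```

View pics/side6z.png

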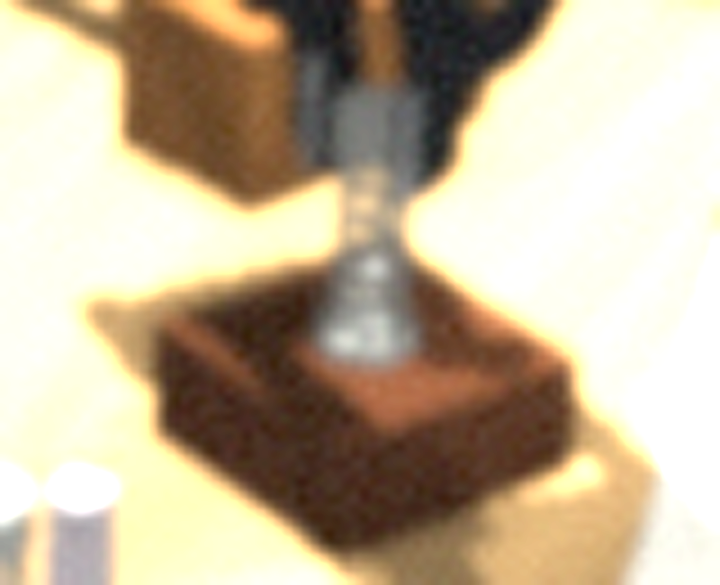

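The force is still just the hanging weight, so the foot has entered the recess. Continue to the floor.

Request:
{"method": "move_arm", "body": {
  "increments": [
    [0,0,2,0,0,0,20],
    [0,0,2,0,0,0,20],
    [0,0,1.5,0,0,0,20],
    [0,0,1,0,0,0,20],
    [0,0,1.5,0,0,0,20],
    [0,0,0,0,0,0,20],
    [0,0,0,0,0,0,20]
  ]
}}

```text
time: 17.33
eef_pos: [0.4987, -0.3161, 0.1587]
eef_rot: [0.0, 0.756, 0.655, -0.0]
ft_force: [-0.5, 0.5, 0.7]
gripper_width: 0.0238
```

```bash
python3 st.py .4988 -.316 .160
```

```text
17.3333 [ 0.4987 -0.3161  0.1587] [-0.5   0.54  0.68] 0.0238 (array([ 0.1,  0.1, -1.3]), array([ 0.  ,  0.  , -0.21]))
```

The floor is felt at the nominal depth. Release slowly and back off straight up.

Request:
{"method": "move_arm", "body": {
  "increments": [
    [0,0,0,0,0,0,34],
    [0,0,0,0,0,0,42],
    [0,0,0,0,0,0,60],
    [0,0,0,0,0,0,60],
    [0,0,0,0,0,0,60],
    [0,0,-10,0,0,0,60],
    [0,0,-20,0,0,0,60],
    [0,0,-25,0,0,0,60]
  ]
}}

```text
time: 18.0
eef_pos: [0.4977, -0.3154, 0.2131]
eef_rot: [-0.002, 0.756, 0.655, -0.0]
ft_force: [0.2, -0.8, -0.2]
gripper_width: 0.0513
```

Request:
{"method": "move_arm", "body": {
  "increments": [
    [0,0,-30,0,0,0,60],
    [0,0,-30,0,0,0,60],
    [-20,0,-20,0,0,0,60],
    [-40,0,0,0,0,0,60],
    [-40,0,0,0,0,0,60],
    [-40,0,0,0,0,0,60],
    [-40,0,0,0,0,0,60],
    [0,0,0,0,0,0,60]
  ]
}}

```text
time: 18.67
eef_pos: [0.4714, -0.5019, 0.2942]
eef_rot: [0.003, 0.758, 0.653, -0.002]
ft_force: [0.0, -0.2, 0.3]
gripper_width: 0.0512
```

```bash
python3 st.py;  python3 - <<'E'
from h import *
from cell import eyes,ctrl
im=eyes.capture('side')[:,:,::-1]; cv2.imwrite('pics/side7.png',im)
a=im[140:290,210:390];cv2.imwrite('pics/side7z.png',cv2.resize(a,None,fx=4,fy=4,interpolation=cv2.INTER_CUBIC))
im=eyes.capture('top')[:,:,::-1]; cv2.imwrite('pics/top7.png',im)
a=im[170:260,200:400];cv2.imwrite('pics/top7z.png',cv2.convertScaleAbs(cv2.resize(a,None,fx=4,fy=4,interpolation=cv2.INTER_CUBIC),alpha=1.8))
E
```

```text
18.6667 [ 0.4714 -0.5019  0.2942] [ 0.03 -0.18  0.3 ] 0.0512 (array([579.4, -32. , 132.3]), array([ 0.09,  0.38, -0.49]))
```

View pics/side7z.png

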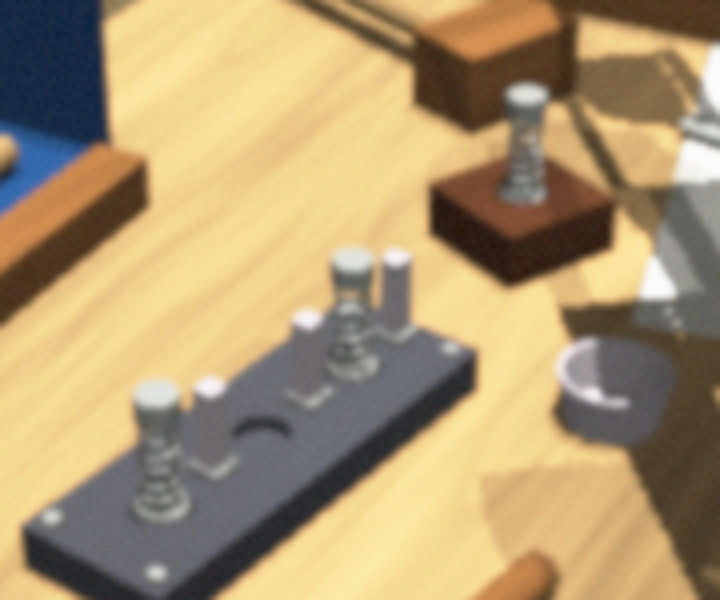

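View pics/top7z.png

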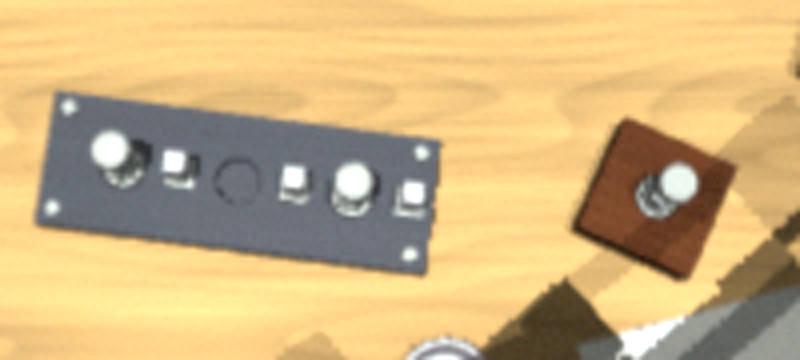

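Side view: the spring stands in the block with its cap at zoomed (527,95), and the two sound springs are still in the tester. I'll triangulate the cap to check uprightness and depth.

Run:
```python
from h import *
from cell import eyes
it=eyes.camera_info('top'); is_=eyes.camera_info('side');F=8
def comp(f,x0,x1,y0,y1,thr):
    c=cv2.resize(cv2.imread(f)[y0:y1,x0:x1].astype(np.float32),None,fx=F,fy=F,interpolation=cv2.INTER_CUBIC)
    n,l,st,ce=cv2.connectedComponentsWithStats((c.min(2)>thr).astype(np.uint8))
    k=1+np.argmax(st[1:,4]); return (ce[k]+.5)/F-.5+[x0,y0],st[k,4]/F/F,st[k,2:4]/F
def tri(a,b):
    (o1,d1),(o2,d2)=ray(it,a),ray(is_,b); A=np.c_[d1,-d2]; t=np.linalg.lstsq(A,o2-o1,rcond=None)[0]
    return (o1+d1*t[0]+o2+d2*t[1])/2
for nm,tb,sb in(('block',(362,378,208,224),(330,352,155,172)),('left',(220,236,200,214),(240,257,230,246)),('right',(280,295,208,224),(290,305,198,212))):
    a=comp('pics/top7.png',*tb,98); b=comp('pics/side7.png',*sb,135); print(nm,a,b,tri(a[0],b[0]).round(4),plane(it,a[0],.1127).round(4))
```

```text
block (array([369.30350353, 215.19018197]), np.float64(57.53125), array([8.5  , 8.625])) (array([341.43592007, 163.35209108]), np.float64(42.03125), array([9.625, 5.5  ])) [ 0.4984 -0.3154  0.1131] [ 0.4971 -0.3161  0.1127]
left (array([226.93133648, 206.85533019]), np.float64(62.109375), array([9.   , 9.125])) (array([247.4672992 , 235.72475372]), np.float64(206.984375), array([17., 16.])) [0.5267 0.0763 0.1109] [0.5238 0.0747 0.1127]
right (array([287.80272852, 214.76948052]), np.float64(62.5625), array([8.625, 9.   ])) (array([296.45648915, 202.6880711 ]), np.float64(136.796875), array([15.   , 13.375])) [ 0.5035 -0.0912  0.1102] [ 0.5004 -0.0924  0.1127]
```

```bash
python3 -c "
from cell import job;print(job.close_job())"
```

```text
the job is handed in; nothing more can be done
None
```

I pressed each spring to its mark and held it there, from left to right. The middle one was tired, so I moved it to the wooden block, let go and handed the job in.

| Spring | Push-back at the mark | Verdict |
|---|---|---|
| Left | about 12.2 N | sound |
| Middle | about 6.5–7.4 N | tired |
| Right | about 12.5 N | sound |

The deepest press on any spring went about 0.3 mm past the mark. The arm time was about 18.7 s of the 67 s allowed.

- **Seating:** on the way in, the force showed only the spring's hanging weight. It rose only when the foot reached the recess floor at about the expected depth.
- **Cap position after release:** the two cameras put the cap top 113.1 mm above the bench, against 112.7 mm expected. It was centred over the recess to about 1 mm, so the spring is upright and fully home.
- **Sound springs:** in the top view both caps were on the same pixels as at the start.
- **Bystanders:** I did not measure these separately. The gripper stayed clear of them throughout.
- **What disagreed:**
  - The side camera reads about 1 px off (1–2 mm), which I allowed for.
  - After the move, the same check put the untouched sound caps 5–6 mm too high. Their side-view outlines had merged with their surroundings, so I relied on the top view for those two.

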